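# Reset the tripped bath cut-out

## Task

One of the three cut-outs on the plating bench has tripped: its orange lever stands about midway, neither on nor off. Reset it: push its lever fully off (towards the red end) first, then throw it fully on (towards the green end). Leave the levers of the other two cut-outs as they are, one on and one off.

Things in the scene. Friction and masses are not known exactly. Their poses are not given: they have to be found in the camera images.
- cutout_a: The tripped cut-out, lever about upright; the three look alike, in a row of changing order. Fixed grey box 150 (x) x 85 (y) x 50 mm high, black top 54 mm up, red strip at its -x end (off, nearer the robot), green at +x (on); yaw within 25 degrees. Origin: centre of the underside, z up. Lever pivot: line along y, 58 mm above the origin, between small cheeks up to 70 mm high.
- lever_a (a joint): Its lever, rad: 0 fully off (leans 0.6 rad to the box's -x), 0.6 upright, 1.2 fully on (leans 0.6 to +x); hard stops at both. Starts at 0.42 to 0.78; stays where left; 2 to 4 N at the grip move it. From the pivot: steel bar 12 mm thick (along the swing), 24 wide, up to 50 mm; then orange grip 18 thick, 30 wide, from 50 to its end at 90 mm.
- grip_b (a point): Centre of the orange grip (70 mm from the pivot) of the neighbour cut-out whose lever is on (leaning away from the robot to the green end); it must stay on.
- grip_c (a point): Centre of the orange grip (70 mm from the pivot) of the neighbour cut-out whose lever is off (leaning towards the robot to the red end); it must stay off.
Mind the look-alikes: they are no part of the job. Leave any turquoise look-alike of the cutout_a alone.

How it is judged (in metres and radians):
On the way, in this order (a step that is already met when the one before it is completed fails the run):
1. the tripped lever is pushed fully off (value of joint lever_a below 0.17 rad), for 0.1 s.
2. then it is thrown fully on (value of joint lever_a above 1.03 rad), for 0.1 s.
At the end, for the whole second after the job is handed in: The lever that was tripped has been fully off (within 0.17 rad of the off stop) and is now fully on (within 0.17 rad of the on stop) and stays there; the grips of the other two levers are within 20 mm of where they began (value of joint lever_a above 1.03 rad and distance of each of grip_b, grip_c from where it was at the start of the episode below 0.02 m); the robot touches nothing.
It fails at once if another cut-out's lever is moved by more than 20 mm (distance of any of grip_b, grip_c from where it was at the start of the episode above 0.02 m).
It also fails if it takes over 32 s, if anything falls off the work surface, if the arm or the gripper's body presses on something with over 40 N, if the wrist force passes 120 N, or if a joint passes its speed limit or range.

## Robot

A 7-joint arm with a two-finger parallel gripper is mounted at the origin on the work surface. World frame = base frame: x ahead of the robot, y to its left, z up, the work surface at z = 0. Lengths are in mm, angles in degrees, forces in N, time in s.
With the tool pointing down it reaches from about 425 to 825 mm from the base axis. Payload 3.6 kg.
Tool frame: the origin (TCP) lies at the very end of the fingers, on their centre line; the grasp point (between the pads) lies 19 mm behind it; z points along the fingers, y is the direction in which the jaws open and shut (so a half turn about z gives the same grasp; the last joint's range is limited). The gripper opens to 85 mm and grips with 20 to 120 N. Pads are 22 mm wide; open, the fingers measure 114 mm over their backs; the gripper's body (76 mm by 85 mm) begins 54 mm behind the grasp point. The pads swing forward as they close: fully open they stand 13 mm farther back than shut.
Start: joints at [66.721, 35.231, -0.722, 81.555, 0.464, 63.22, -2.315], TCP at [240.987, -603.646, 231.297] pointing down, gripper open.
Joint ranges: [-178.69, 178.69], [-17.37, 117.87], [-77.05, 75.6], [15.02, 138.74], [-78.02, 258.01], [0.78, 113.62], [-162.83, 162.83]. Speed limits (degrees/s): [159.86, 159.86, 180, 180, 180, 180, 180].

## Interface

Orientations are given as a 3x3 rotation matrix whose columns are the frame's x, y, z axes.
In Python, from cell import bot gives the robot as it stands.
- The arm moves only by the tool step_arm, never from a script. Its arguments are lists of equal length, an entry for each row: "travel": the shift along the tool's x, y, z in m, a list of three; "roll": the turn about the tool's z in rad. A call has 1 to 5 rows; each row is the pose to reach, as a shift and turn from the pose commanded when the call began, along the tool's axes at that moment; what a row does not reach only later rows make up. A row lasts 1/10 s, in which the tool goes at most 50 mm and 8.59 degrees, less where a joint would pass 70% of its speed; a pose out of reach is approached as far as the arm can. A call with a gripper value outside its range is refused whole. "fingers" is the closure in counts, from 0 (fully open) to 255 (shut), set as the call begins (left out, the last holds). The fingers move at their own pace and stop on an object; "squeeze" is the grip in N (left out, the last holds). Time passes only in rows, so rows that repeat a pose let the fingers close. It gives the time, the measured TCP pose, the force and the opening at its end, in the units of the state.
- bot.get_state(): the state, without advancing time (a new reading comes with each control period).
- bot.snapshot(name): name is "side" or "top" or "wrist"; returns (picture, depth): 480x640x3 uint8, red, green, blue; 480x640 float32, mm along the optical axis (not along the pixel's ray), 0 where there is no reading.
- bot.get_calibration(name): a dict with "K" (3x3 intrinsics, pixels), "R" (3x3) and "t" (3): a world point X has camera coordinates R X + t. Camera axes: x right, y down, z forward; pixel columns grow to the right and rows downward; lengths in mm; the calibration is good to about 2 mm. The wrist camera is an equidistant fisheye: a pixel r from the principal point sees the ray r / f radians off the axis. A picture is of the moment at which its call begins: read the wrist's pose just before it. get_calibration takes no time and is no camera call; for the wrist camera it gives the pose at the moment of the call.
- bot.close_job(): hands the job in, once; it reports no verdict.
The state is a dict: "t": time; "joint_pos": joint angles; "dq": joint speeds; "joint_efforts": joint torques, N m; "tcp_pos": TCP position; "orientation": TCP orientation; "contact_force": force on the tool from outside, world axes, zero at the start; "ft_torque": the same for the moment, N m; "opening": finger opening in mm.
Only numpy, scipy, OpenCV 4.12 (cv2) and the standard library are available. Lean on these libraries where they do the work, as an engineer would, in place of code of your own. Each camera call takes 0.05 s, during which the arm holds its last target.

## Working session

There is one attempt and no reset: what is moved stays moved. The work goes in short steps, Python scripts to look and compute and a tool call to move; the robot and the scene stay as the last step left them, time stands still between calls to the robot, and variables do not carry over. Pictures are saved under pics/ and viewed, and the job is handed in when it is done.

Besides the shell and the picture viewer there is one more tool, called after "Request:" as name([rows], argument=value, ...), one row to a line, values as JSON. step_arm: Moves the arm, as the interface text tells. Its arguments: {"type":"object","properties":{"travel":{"type":"array"},"roll":{"type":"array"},"fingers":{"type":"number"},"squeeze":{"type":"number"}},"required":["travel","roll"]}

```bash
mkdir -p pics; ls; python3 - <<'E'
from cell import bot
import cv2,numpy as np
s=bot.get_state();print(s)
for n in("side","top"):
    im,d=bot.snapshot(n);cv2.imwrite(f"pics/{n}0.png",im[:,:,::-1]);np.savez(f"pics/{n}0.npz",im=im,d=d)
    print(n,bot.get_calibration(n))
E
```

```text
pics
{'t': 0.0, 'joint_pos': array([66.72140417, 35.28879388, -0.72298766, 81.6402148 ,  0.46413885,
       63.22129575, -2.31453944]), 'dq': array([-0.06746989,  0.02263757, -0.0341308 ,  0.0115699 , -0.08316576,
       -0.04153316,  0.10055676]), 'joint_efforts': array([ 4.28752846e-04, -4.69208336e+01,  2.58931490e-01, -1.71030432e+01,
        9.86267463e-03,  9.65919957e-03,  5.68472288e-06]), 'tcp_pos': array([ 240.69573227, -602.96780946,  230.14972926]), 'orientation': array([[ 9.28716403e-01,  3.70789518e-01, -9.88285861e-04],
       [ 3.70790833e-01, -9.28713365e-01,  2.37578380e-03],
       [-3.69185579e-05, -2.57287672e-03, -9.99996689e-01]]), 'contact_force': array([ 0.74604703, -0.39811247, -0.08863391]), 'ft_torque': array([-0.01452246, -0.01442134, -0.01515964]), 'opening': 85.05988655614242}
side {'K': array([[620.33464682,   0.        , 317.42493599],
       [  0.        , 620.33464682, 230.96938356],
       [  0.        ,   0.        ,   1.        ]]), 'R': array([[-0.93896018, -0.34400097,  0.00413666],
       [-0.20720556,  0.55589289, -0.80501488],
       [ 0.27462636, -0.75673405, -0.5932402 ]]), 't': array([ 357.93277365,  123.03513826, 1373.23941573])}
top {'K': array([[620.01829337,   0.        , 324.72177242],
       [  0.        , 620.01829337, 236.91774943],
       [  0.        ,   0.        ,   1.        ]]), 'R': array([[-0.09610719, -0.99536914, -0.00191842],
       [-0.97342013,  0.0943901 , -0.2086714 ],
       [ 0.20788615, -0.01818739, -0.97798393]]), 't': array([  71.69065758,  408.90752473, 1102.91027604])}
```

View pics/side0.png

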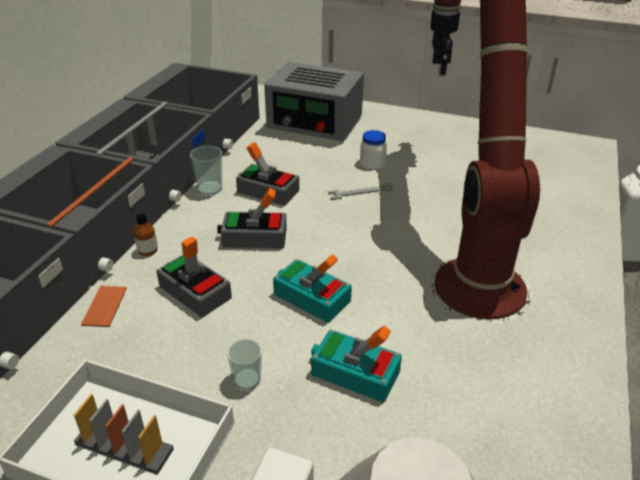

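View pics/top0.png

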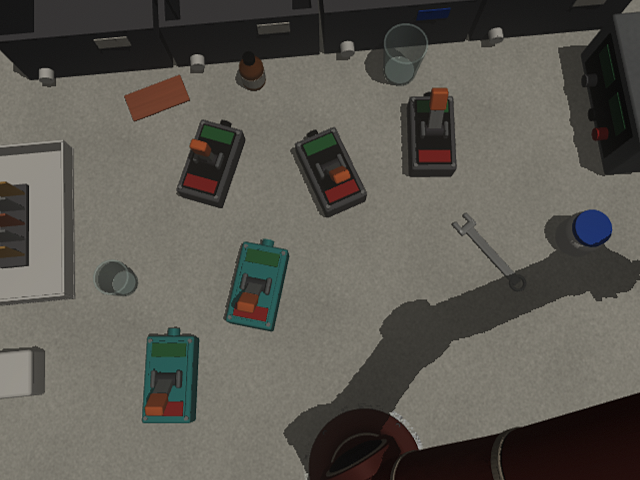

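The tripped cut-out is the leftmost grey one: around (210,163) in the top view and (193,275) in the side view, with its lever near upright. The other two grey ones are off (330,170) and on (432,133). I'll measure it next.

```bash
cat >h.py <<'E'
import numpy as np,cv2
from cell import bot
def ray(n,u,v):
    c=bot.get_calibration(n);K,R,t=c["K"],c["R"],c["t"]
    o=-R.T@t; d=R.T@np.linalg.inv(K)@np.array([u,v,1.]);return o,d
def plane(n,u,v,z):
    o,d=ray(n,u,v);return o+d*(z-o[2])/d[2]
def blobs(im,lo,hi,smin=110,vmin=40,amin=60):
    h=cv2.cvtColor(im,cv2.COLOR_RGB2HSV)
    m=cv2.inRange(h,(lo,smin,vmin),(hi,255,255))
    n,l,s,c=cv2.connectedComponentsWithStats(m)
    return [(s[i],c[i],l==i) for i in range(1,n) if s[i][4]>=amin]
E
python3 - <<'E'
from h import *
for n in("side","top"):
    im=np.load(f"pics/{n}0.npz")["im"];d=np.load(f"pics/{n}0.npz")["d"]
    for nm,lo,hi,sm in(("orange",6,16,170),("red",0,4,150),("red2",172,180,150),("green",50,75,100)):
        for s,c,m in blobs(im,lo,hi,sm,amin=40):
            print(n,nm,s,c.round(1),plane(n,*c,54).round(0), cv2.minAreaRect(np.argwhere(m)[:,::-1].astype(np.float32)),np.median(d[m]))
E
```

```text
side orange [248 143  13  16 135] [254.  150.5] [ 682. -298.   54.] ((254.0000457763672, 150.5), (15.20526123046875, 9.391485214233398), 63.43495178222656) 1614.6516
side orange [ 48 159  84  67 386] [ 89.1 192.1] [983.  46.  54.] ((89.6070556640625, 191.6317596435547), (4.559669494628906, 105.40596771240234), 50.90614700317383) 1391.8206
side orange [262 188  14  19 170] [268.2 196.9] [548. -93.  54.] ((267.8846130371094, 197.42306518554688), (9.707253456115723, 19.691856384277344), 33.6900634765625) 1433.3865
side orange [134 222  20  18 256] [143.5 230.9] [761. 140.  54.] ((143.23529052734375, 230.9412078857422), (16.00735092163086, 18.432706832885742), 75.96376037597656) 1422.5486
side orange [182 237  15  21 235] [189.3 247.2] [630. 158.  54.] ((189.23779296875, 247.14024353027344), (19.767244338989258, 13.472648620605469), 83.6598129272461) 1267.072
side orange [318 255  19  18 151] [327.2 263.4] [321. 104.  54.] ((327.0000305175781, 264.0000305175781), (7.0710673332214355, 21.21320343017578), 45.0) 1239.9216
side orange [ 83 287  42  39 948] [103.8 306.2] [695. 386.  54.] ((10
[... 7013 characters left out ...]
587074279785156, 18.609542846679688), 20.556045532226562) 812.2628
top green [201 125  33  19 363] [216.9 134.1] [630. 217.  54.] ((216.82806396484375, 134.11892700195312), (31.1002197265625, 11.669273376464844), 15.5241117477417) 1175.2246
top green [303 133  33  23 366] [319.3 143.9] [592.  25.  54.] ((319.2989501953125, 143.92269897460938), (11.879549980163574, 31.06959342956543), 66.03751373291016) 1171.062
top green [245 248  35  19 425] [262.  257.2] [385. 149.  54.] ((261.9429016113281, 257.2967224121094), (33.010520935058594, 12.992700576782227), 10.885527610778809) 1125.6964
top green [151 343  35  14 477] [168.4 349.5] [236. 326.  54.] ((168.0, 349.5), (13.0, 34.0), 90.0) 1091.4918
```

```bash
cat >>h.py <<'E'
C=np.array([583.5,235.5]); ax=np.array([93,-37.])/np.hypot(93,37); 
def goto(p,yvec=None):
    s=bot.get_state();R=s["orientation"];v=R.T@(np.array(p)-s["tcp_pos"])
    out=[(v/1000).round(4)]
    if yvec is not None:
        w=R.T@np.array([*yvec,0]); out.append(round(float(np.arctan2(-w[0],w[1])),3))
    print("travel",out,"tcp",s["tcp_pos"].round(1),"t",s["t"],"F",s["contact_force"].round(1),"open",s["opening"])
def rel():
    s=bot.get_state();d=s["tcp_pos"][:2]-C;print("along",d@ax,"across",d@[-ax[1],ax[0]],"z",s["tcp_pos"][2])
E
python3 - <<'E'
from h import *
o1,d1=ray("top",198.2,144.8);o2,d2=ray("side",189.3,247.2)
A=np.array([d1,-d2]).T;k=np.linalg.lstsq(A,o2-o1,rcond=None)[0];p=o1+k[0]*d1;q=o2+k[1]*d2
g=(p+q)/2;print(p,q,(g[:2]-C)@ax,(g[:2]-C)@[-ax[1],ax[0]])
goto((500,-200,240),ax);goto((583,235.5,230),ax)
E
```

```text
[582.05566637 239.47232422 130.29046483] [575.38433783 237.5847988  127.32705518] -5.56096319295228 1.047021087756156
travel [array([ 0.3902, -0.2782, -0.0091]), -0.812] tcp [ 240.7 -603.   230.3] t 0.1 F [ 1.  -0.8  1. ] open 85.8412244805588
travel [array([ 0.6288, -0.6518,  0.0018]), -0.812] tcp [ 240.7 -603.   230.3] t 0.1 F [ 1.  -0.8  1. ] open 85.8412244805588
```

Request:
step_arm([
  [0.041, -0.029, -0.001],
  [0.081, -0.058, -0.002],
  [0.121, -0.086, -0.003],
  [0.162, -0.115, -0.004],
  [0.202, -0.144, -0.005],
], roll=[-0.08, -0.16, -0.24, -0.32, -0.4], fingers=0)

```text
t: 0.6
tcp_pos: [375.9, -393.0, 236.1]
orientation: [[0.709, 0.705, -0.0], [0.705, -0.709, 0.0], [0.0, -0.001, -1.0]]
contact_force: [1.0, -0.1, -0.2]
opening: 85.4
```

```bash
python3 -c "
from h import *
goto((500,-200,240),ax)"
```

```text
travel [array([ 0.2242, -0.0493, -0.0039]), -0.409] tcp [ 375.9 -393.   236.1] t 0.6 F [ 1.  -0.1 -0.2] open 85.4006375435321
```

Request:
step_arm([
  [0.045, -0.01, -0.001],
  [0.09, -0.02, -0.002],
  [0.135, -0.03, -0.003],
  [0.18, -0.04, -0.004],
  [0.224, -0.049, -0.004],
], roll=[-0.08, -0.16, -0.24, -0.32, -0.41])

```text
t: 1.1
tcp_pos: [500.6, -200.8, 240.3]
orientation: [[0.368, 0.93, -0.0], [0.93, -0.368, 0.0], [-0.0, -0.0, -1.0]]
contact_force: [0.6, 0.2, -1.4]
opening: 85.4
```

```bash
python3 -c "
from h import *
goto((579,235.5,230),ax)"
```

```text
travel [array([ 0.4345, -0.0878,  0.0103]), 0.001] tcp [ 500.6 -200.8  240.3] t 1.1 F [ 0.6  0.2 -1.4] open 85.40613265153162
```

Request:
step_arm([
  [0.045, -0.009, 0.001],
  [0.09, -0.018, 0.002],
  [0.135, -0.027, 0.003],
  [0.18, -0.036, 0.004],
  [0.225, -0.045, 0.005],
], roll=[0, 0, 0, 0, 0])

```text
t: 1.6
tcp_pos: [541.7, 24.6, 235.0]
orientation: [[0.372, 0.928, -0.001], [0.928, -0.372, -0.0], [-0.0, -0.001, -1.0]]
contact_force: [0.7, -1.0, 0.5]
opening: 85.5
```

Request:
step_arm([
  [0.045, -0.009, 0.001],
  [0.09, -0.018, 0.002],
  [0.135, -0.027, 0.003],
  [0.18, -0.036, 0.004],
  [0.21, -0.043, 0.005],
], roll=[0, 0, 0, 0, 0])

```text
t: 2.1
tcp_pos: [579.3, 238.2, 229.7]
orientation: [[0.368, 0.93, -0.001], [0.93, -0.368, 0.002], [0.001, -0.002, -1.0]]
contact_force: [0.6, 0.2, -0.5]
opening: 84.9
```

```bash
python3 -c "
from h import *
goto((579,237,107),ax);rel()
im,d=bot.snapshot('wrist');cv2.imwrite('pics/w1.png',im[:,:,::-1])
im,d=bot.snapshot('side');cv2.imwrite('pics/s1.png',im[:,:,::-1])"
```

```text
travel [array([-0.0014,  0.0004,  0.1227]), 0.002] tcp [579.3 238.2 229.7] t 2.1 F [ 0.6  0.2 -0.5] open 84.90073783400331
along -4.88712635649497 across 0.9479241002803626 z 229.74041705925023
```

View pics/w1.png

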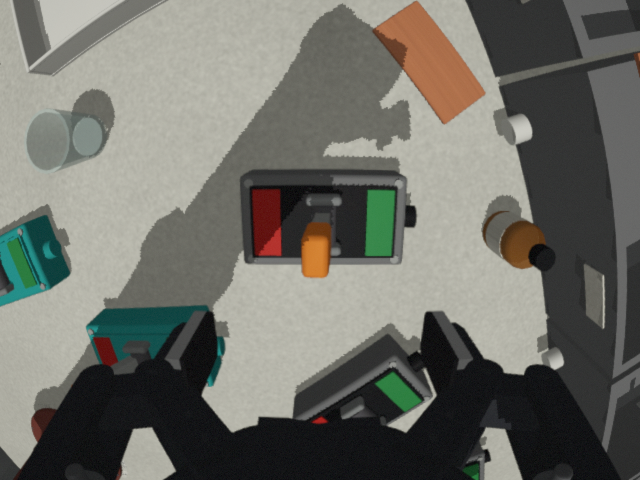

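View pics/s1.png

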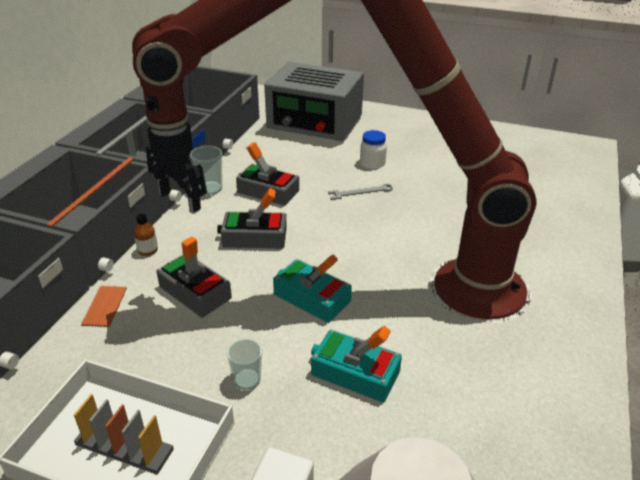

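Request:
step_arm([
  [-0.001, 0.0, 0.01],
  [-0.001, 0.0, 0.03],
  [-0.001, 0.0, 0.045],
], roll=[0, 0, 0], fingers=85)

```text
t: 2.5
tcp_pos: [579.5, 229.6, 183.5]
orientation: [[0.375, 0.927, -0.002], [0.927, -0.375, -0.003], [-0.003, -0.0, -1.0]]
contact_force: [0.2, -0.4, 0.3]
opening: 57.3
```

```bash
python3 -c "
from h import *
c=bot.get_calibration('side');s=bot.get_state();x=c['R']@s['tcp_pos']+c['t'];print((c['K']@x/x[2])[:2])
goto((579,237,99),ax);rel()
im,d=bot.snapshot('side');cv2.imwrite('pics/s2.png',cv2.resize(im[120:340,60:360,::-1],None,fx=2.6,fy=2.6))"
```

```text
[186.1749833  222.47818601]
travel [array([ 0.0069, -0.0032,  0.0845]), -0.006] tcp [579.5 229.6 183.5] t 2.5 F [ 0.2 -0.4  0.3] open 57.251277041298174
along -1.5715846027019034 across -6.922309661622018 z 183.5123414980541
```

View pics/s2.png

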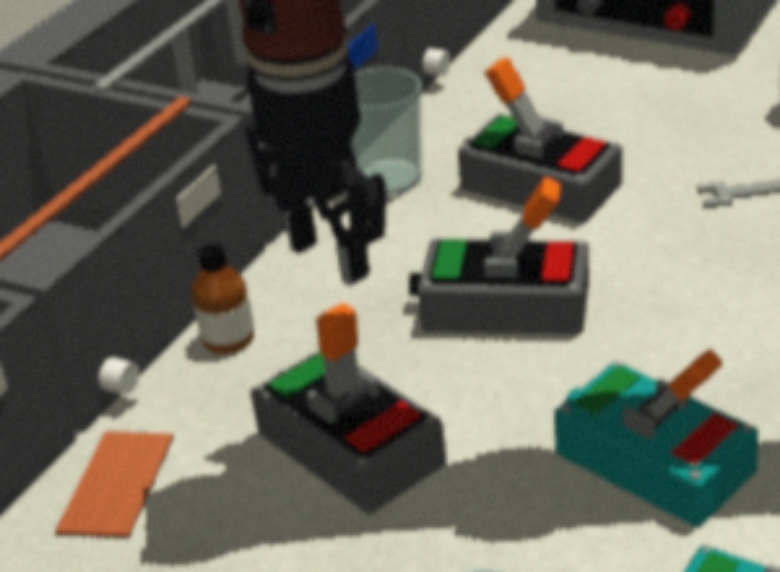

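```bash
python3 -c "
from h import *
goto((579,237,99),ax);rel()"
```

```text
travel [array([ 0.0086, -0.0018,  0.0817]), -0.006] tcp [578.  228.8 180.7] t 2.55 F [ 0.2 -0.4 -1.5] open 57.36084952094001
along -2.6407951580449343 across -8.290657635931245 z 180.7456767179496
```

Request:
step_arm([
  [0.004, -0.001, 0.01],
  [0.008, -0.002, 0.02],
  [0.008, -0.002, 0.028],
  [0.008, -0.002, 0.028],
], roll=[0, 0, 0, 0])

```text
t: 2.95
tcp_pos: [580.1, 240.8, 156.0]
orientation: [[0.371, 0.928, -0.002], [0.928, -0.371, -0.001], [-0.002, -0.002, -1.0]]
contact_force: [0.0, -0.7, 0.4]
opening: 56.6
```

```bash
python3 -c "
from h import *
goto((579,237,99),ax);rel()"
```

```text
travel [array([-0.0038,  0.0005,  0.057 ]), -0.002] tcp [580.1 240.8 156. ] t 2.95 F [ 0.  -0.7  0.4] open 56.57027666732541
along -5.143492160733359 across 3.674924859509892 z 156.00232754754427
```

Request:
step_arm([
  [-0.002, 0.0, 0.015],
  [-0.002, 0.0, 0.03],
  [-0.002, 0.0, 0.045],
  [-0.002, 0.0, 0.056],
  [-0.002, 0.0, 0.056],
], roll=[0, 0, 0, 0, 0])

```text
t: 3.45
tcp_pos: [579.3, 238.7, 100.0]
orientation: [[0.372, 0.928, -0.003], [0.928, -0.372, -0.001], [-0.002, -0.002, -1.0]]
contact_force: [-0.8, -0.5, -0.5]
opening: 56.7
```

```bash
python3 -c "
from h import *
goto((579,237,99),ax);rel()
im,d=bot.snapshot('wrist');cv2.imwrite('pics/w3.png',im[:,:,::-1])
im,d=bot.snapshot('side');cv2.imwrite('pics/s3.png',cv2.resize(im[120:340,60:360,::-1],None,fx=2.6,fy=2.6));rel()"
```

```text
travel [array([-0.0017,  0.0004,  0.001 ]), -0.002] tcp [579.3 238.7 100. ] t 3.45 F [-0.8 -0.5 -0.5] open 56.74918686544659
along -5.115920704308904 across 1.3862173706256866 z 100.00045019558867
along -4.311243929595071 across 2.491427525204833 z 101.76200523243676
```

View pics/s3.png

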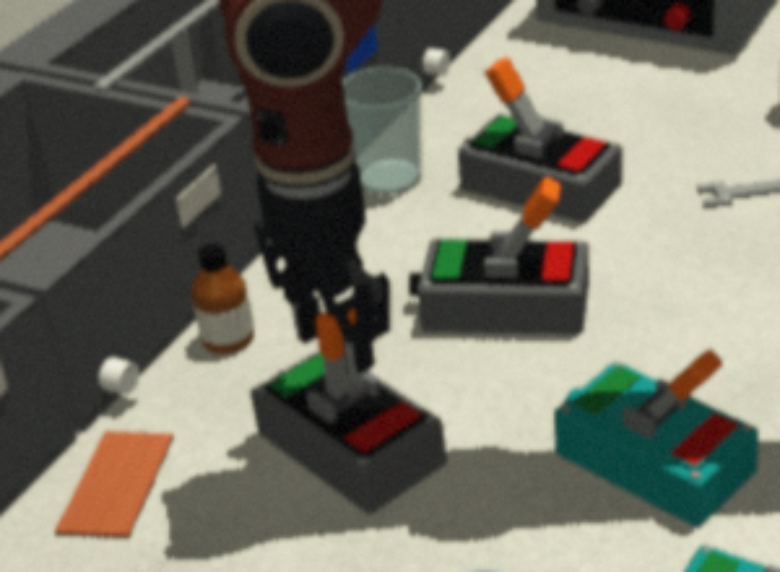

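View pics/w3.png

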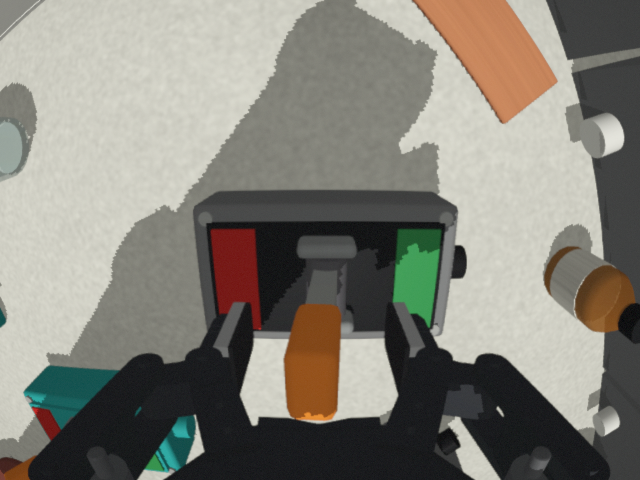

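The lever stands between the fingers at (315,360) in the wrist view, with clearance on both sides. Next I push it off, along tool -y.

Request:
step_arm([
  [0, -0.008, 0],
  [0, -0.016, 0],
  [0, -0.024, 0],
  [0, -0.032, 0],
  [0, -0.038, 0],
], roll=[0, 0, 0, 0, 0])

```text
t: 4.05
tcp_pos: [545.1, 253.4, 101.5]
orientation: [[0.372, 0.928, 0.002], [0.928, -0.372, 0.0], [0.001, 0.002, -1.0]]
contact_force: [3.9, -1.1, -3.2]
opening: 56.6
```

Request:
step_arm([
  [0, -0.004, 0],
  [0, -0.007, 0],
  [0, -0.007, 0],
], roll=[0, 0, 0])

```text
t: 4.35
tcp_pos: [537.6, 256.1, 101.5]
orientation: [[0.372, 0.928, -0.001], [0.928, -0.372, -0.0], [-0.001, -0.001, -1.0]]
contact_force: [0.9, 0.4, -0.5]
opening: 56.8
```

```bash
python3 -c "
from h import *
goto((579,237,99),ax);rel()
im,d=bot.snapshot('wrist');cv2.imwrite('pics/w4.png',im[:,:,::-1]);rel()
im,d=bot.snapshot('side');cv2.imwrite('pics/s4.png',cv2.resize(im[120:340,60:360,::-1],None,fx=2.6,fy=2.6));rel()"
```

```text
travel [array([-0.0023,  0.0455,  0.0024]), -0.002] tcp [537.6 256.1 101.5] t 4.35 F [ 0.9  0.4 -0.5] open 56.84524471200588
along -50.228505674007344 across 2.1696697268034293 z 101.46555562635443
along -50.15327725867607 across 2.173792282482573 z 101.46019697448617
along -50.16921141037101 across 2.18046062661483 z 101.42488736687127
```

View pics/w4.png

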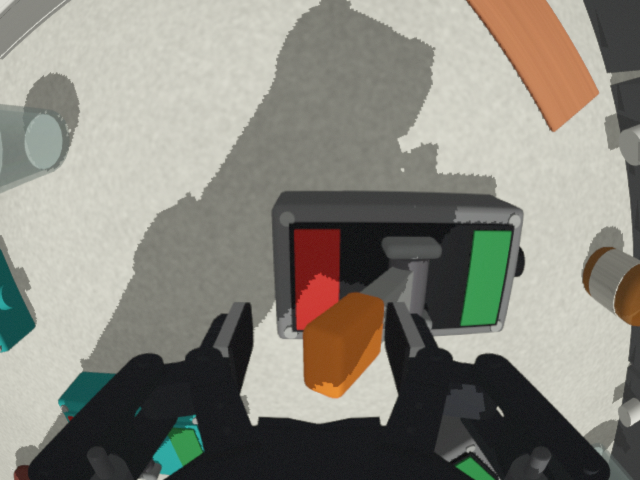

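View pics/s4.png

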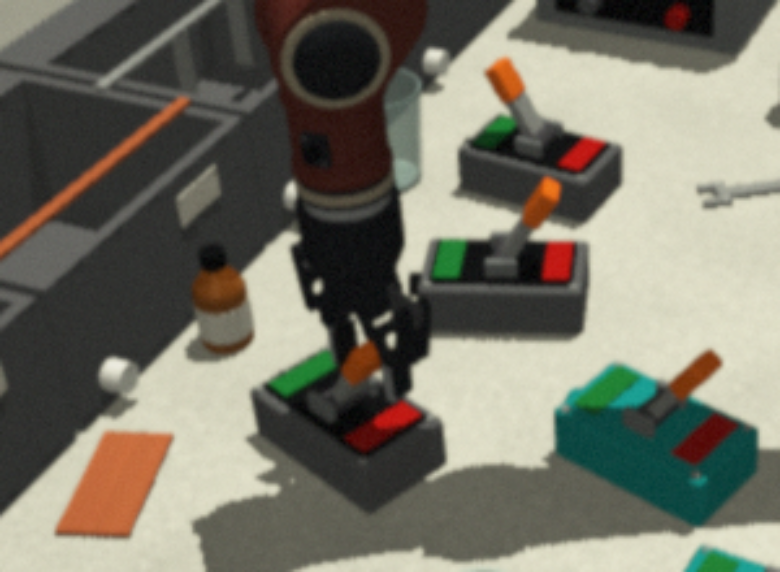

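The lever now leans well over toward off, but there's no stop force yet. I'll press on until it shows.

Request:
step_arm([
  [0, -0.003, 0],
  [0, -0.005, 0],
  [0, -0.005, 0],
], roll=[0, 0, 0])

```text
t: 4.75
tcp_pos: [535.8, 257.1, 102.0]
orientation: [[0.373, 0.928, 0.004], [0.928, -0.373, -0.0], [0.001, 0.004, -1.0]]
contact_force: [5.1, -2.2, -0.3]
opening: 56.8
```

```bash
python3 -c "
from h import *
goto((579,237,99),ax);rel()"
```

```text
travel [array([-0.0025,  0.0476,  0.0032]), -0.003] tcp [535.8 257.1 102. ] t 4.75 F [ 5.1 -2.2 -0.3] open 56.84365875024027
along -52.341018190889635 across 2.3929259770066444 z 101.97587209429715
```

Request:
step_arm([
  [0, -0.003, 0],
  [0, -0.006, 0],
  [0, -0.006, 0],
], roll=[0, 0, 0])

```text
t: 5.05
tcp_pos: [534.7, 257.7, 103.0]
orientation: [[0.375, 0.927, 0.012], [0.927, -0.375, -0.0], [0.004, 0.012, -1.0]]
contact_force: [10.6, -3.6, 1.1]
opening: 56.8
```

```bash
python3 -c "
from h import *
goto((579,237,99),ax);rel()
im,d=bot.snapshot('wrist');cv2.imwrite('pics/w5.png',im[:,:,::-1]);rel()
"
```

```text
travel [array([-0.0026,  0.0488,  0.0046]), -0.006] tcp [534.7 257.7 103. ] t 5.05 F [10.6 -3.6  1.1] open 56.781001660694834
along -53.57822715529239 across 2.585965872835439 z 103.04136104824188
along -53.5896512958654 across 2.5645694344795067 z 103.0196802626591
```

View pics/w5.png

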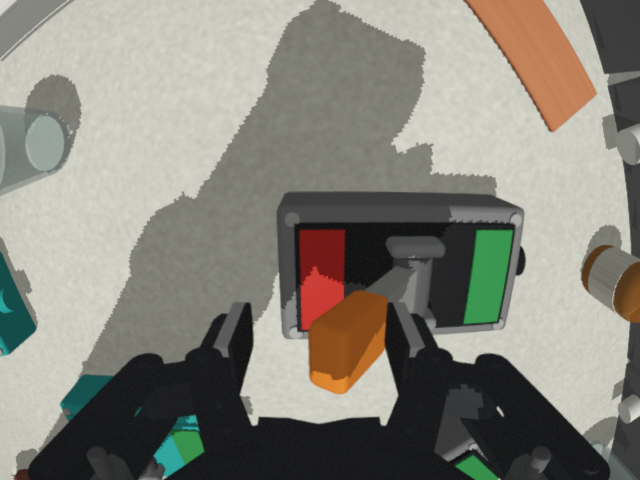

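The force is 11 N with almost no further motion, well above the 2–4 N friction, so the off stop is reached. Now I throw the lever on.

Request:
step_arm([
  [0, 0.015, 0],
  [0, 0.03, 0],
  [0, 0.045, 0],
  [0, 0.06, 0],
  [0, 0.07, 0],
], roll=[0, 0, 0, 0, 0])

```text
t: 5.6
tcp_pos: [591.4, 235.3, 100.9]
orientation: [[0.371, 0.929, -0.005], [0.929, -0.371, 0.002], [-0.0, -0.005, -1.0]]
contact_force: [-1.4, 0.5, 1.3]
opening: 56.9
```

Request:
step_arm([
  [0, 0.01, 0],
  [0, 0.02, 0],
  [0, 0.03, 0],
  [0, 0.036, 0],
  [0, 0.036, 0],
], roll=[0, 0, 0, 0, 0])

```text
t: 6.1
tcp_pos: [626.7, 219.8, 100.3]
orientation: [[0.373, 0.928, -0.001], [0.928, -0.373, -0.001], [-0.001, -0.001, -1.0]]
contact_force: [-1.5, 0.5, -0.9]
opening: 56.8
```

```bash
python3 -c "
from h import *
goto((579,237,99),ax);rel()"
```

```text
travel [array([-0.0018, -0.0507,  0.0013]), -0.003] tcp [626.7 219.8 100.3] t 6.1 F [-1.5  0.5 -0.9] open 56.84265733844063
along 45.963016352173774 across 1.3954558851241563 z 100.29016259535683
```

Request:
step_arm([
  [0, 0.004, 0],
  [0, 0.008, 0],
  [0, 0.008, 0],
], roll=[0, 0, 0])

```text
t: 6.4
tcp_pos: [630.1, 218.9, 100.8]
orientation: [[0.37, 0.929, -0.009], [0.929, -0.37, 0.0], [-0.003, -0.008, -1.0]]
contact_force: [-7.9, 1.8, 0.4]
opening: 56.8
```

Request:
step_arm([
  [0, 0.003, 0],
  [0, 0.005, 0],
  [0, 0.005, 0],
], roll=[0, 0, 0])

```text
t: 6.7
tcp_pos: [630.3, 218.9, 100.4]
orientation: [[0.368, 0.93, -0.017], [0.93, -0.368, 0.001], [-0.006, -0.016, -1.0]]
contact_force: [-14.3, 3.6, 3.2]
opening: 57.2
```

```bash
python3 -c "
from h import *
goto((579,237,99),ax);rel()"
```

```text
travel [array([-0.002 , -0.0544,  0.0023]), 0.002] tcp [630.3 218.9 100.4] t 6.7 F [-14.3   3.6   3.2] open 57.178210547662495
along 49.657767238886734 across 1.8490234966450196 z 100.39617814236446
```

The on stop is reached: 15 N and no motion. I'll back off, open the fingers and lift.

Request:
step_arm([
  [0, -0.007, 0],
  [0, -0.013, 0],
  [0, -0.013, 0],
  [0, -0.013, 0],
], roll=[0, 0, 0, 0])

```text
t: 7.1
tcp_pos: [628.3, 219.9, 102.2]
orientation: [[0.373, 0.928, 0.004], [0.928, -0.373, -0.0], [0.001, 0.004, -1.0]]
contact_force: [0.5, -0.4, -0.0]
opening: 56.8
```

Request:
step_arm([
  [0, 0, 0],
  [0, 0, 0],
  [0, 0, 0],
], roll=[0, 0, 0], fingers=0)

```text
t: 7.4
tcp_pos: [626.9, 220.4, 101.4]
orientation: [[0.372, 0.928, 0.001], [0.928, -0.372, 0.0], [0.0, 0.0, -1.0]]
contact_force: [-0.0, -0.2, -0.1]
opening: 85.2
```

Request:
step_arm([
  [0, 0, -0.02],
  [0, 0, -0.05],
  [0, 0, -0.085],
  [0, 0, -0.12],
  [0, 0, -0.14],
], roll=[0, 0, 0, 0, 0])

```text
t: 7.9
tcp_pos: [627.7, 221.2, 244.9]
orientation: [[0.372, 0.928, 0.005], [0.928, -0.372, 0.002], [0.004, 0.004, -1.0]]
contact_force: [0.1, 0.1, -0.9]
opening: 85.7
```

Request:
step_arm([
  [0, 0, 0],
  [0, 0, 0],
  [0, 0, 0],
  [0, 0, 0],
  [0, 0, 0],
], roll=[0, 0, 0, 0, 0])

```text
t: 8.4
tcp_pos: [626.0, 220.4, 240.0]
orientation: [[0.372, 0.928, -0.002], [0.928, -0.372, -0.001], [-0.002, -0.002, -1.0]]
contact_force: [0.9, 0.0, 0.2]
opening: 85.4
```

```bash
python3 -c "
from h import *
goto((579,237,99),ax);rel()
im,d=bot.snapshot('wrist');cv2.imwrite('pics/w6.png',im[:,:,::-1])
im,d=bot.snapshot('side');cv2.imwrite('pics/s6.png',cv2.resize(im[120:340,60:360,::-1],None,fx=2.6,fy=2.6))
for lo,hi,sm in ((6,16,170),):
  for s,c,m in blobs(im,lo,hi,sm): print(c.round(1),s)
"
```

```text
travel [array([-0.0019, -0.0496,  0.1411]), -0.002] tcp [626.  220.4 240. ] t 8.4 F [0.9 0.  0.2] open 85.3888699041809
along 45.08094422019814 across 1.7053658729312682 z 240.02214147414142
[254.  150.4] [248 143  13  16 133]
[ 88.8 192.5] [ 49 158  83  68 376]
[268.2 196.9] [262 188  14  19 170]
[143.4 230.9] [134 222  20  18 265]
[176.7 242.9] [168 233  19  21 239]
[326.7 263.9] [318 256  19  18 139]
[103.7 306. ] [ 83 287  42  38 883]
[378.3 336.9] [368 326  22  22 256]
[116.2 428. ] [107 406  20  46 413]
```

View pics/s6.png

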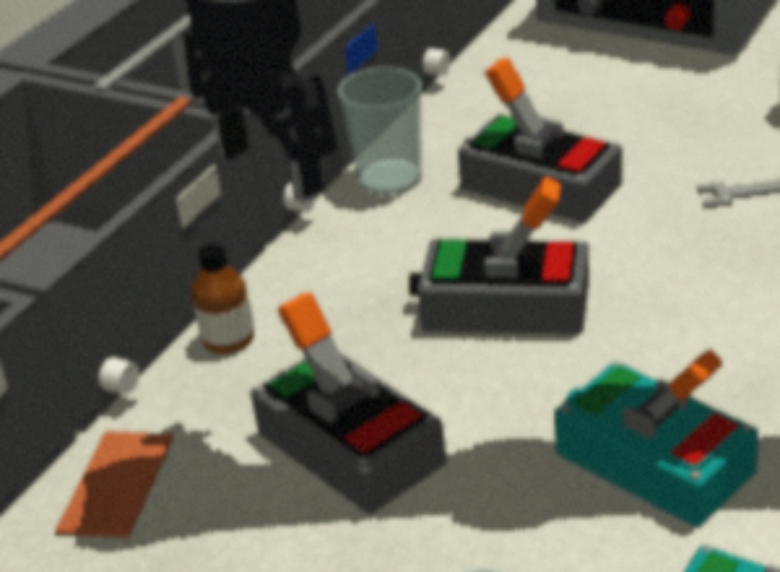

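View pics/w6.png

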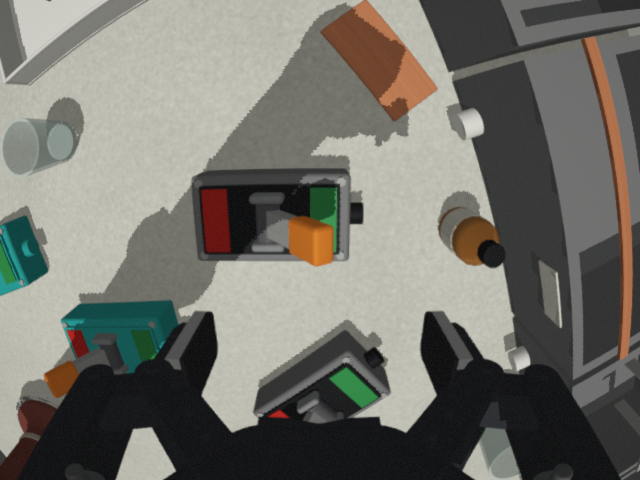

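The lever leans fully to green, and the neighbours' grip centroids haven't moved: (254.0,150.4) and (268.2,196.9). One numeric check on the lean angle before I hand in.

```bash
python3 -c "
from h import *
c=bot.get_calibration('side')
for a in (-.1,.4,.5,.6):
  p=np.array([*(C+ax*70*np.sin(a)),58+70*np.cos(a)]);x=c['R']@p+c['t'];print(a,(c['K']@x/x[2])[:2])
print(bot.close_job())"
```

```text
-0.1 [188.4641741  247.04635602]
0.4 [178.37449712 242.25518406]
0.5 [176.68450794 242.18285331]
0.6 [175.14536016 242.40721868]
the job is handed in; nothing more can be done
None
```

I reset the tripped cut-out, the grey one furthest to the robot's left: its lever went fully off, then fully on. I then handed the job in at about 8.5 s; no verdict is reported.

- **How it was moved:** I lowered the half-open fingers around the lever. I pushed it towards red until it stopped at about 11 N, then towards green until it stopped at about 15 N. Both are well above the 2–4 N needed to move it, so I took them as the hard stops. I then backed off, opened the fingers and lifted to 240 mm.
- **Lever position:** in the last side picture the grip is at (176.7, 242.9). That is a lean of about 0.5–0.6 rad towards green, or a joint value of about 1.1–1.2 against the 1.03 needed. The column alone gives 0.5, but a pixel or two of camera error is within tolerance.
- **Other levers:** both neighbour grips are at the same pixels as at the start, to within 0.1 pixel. I did not touch the turquoise look-alikes.
- **Contact:** the wrist force was about 1 N or less after the lift, so the robot was touching nothing.

No check failed. The arm swayed by up to about 8 mm while descending, and I corrected this before the fingers reached the lever.

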